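# Tip up a phone cover and pack it

### The arm

A 6-joint arm with a two-finger parallel gripper is mounted at the origin on the work surface. World frame = base frame: x ahead of the robot, y to its left, z up, the work surface at z = 0. Lengths are in m, angles in rad, forces in N, time in s.
With the tool pointing down it reaches from about 0.225 to 0.725 m from the base axis. Payload 3.1 kg.
Tool frame: the origin (TCP) lies at the very end of the fingers, on their centre line; the grasp point (between the pads) lies 19 mm behind it; z points along the fingers, y is the line along which they close (so a half turn about z gives the same grasp; the last joint's range is limited). The gripper opens to 85 mm and grips with 20 to 120 N. Pads are 22 mm wide; open, the fingers measure 114 mm over their backs; the gripper's body (76 mm by 85 mm) begins 54 mm behind the grasp point. The pads swing forward as they close: fully open they stand 13 mm farther back than shut.
Start: joints at [1.193, 0.048, 0.099, 1.622, 0, 1.443], TCP at [0.13, 0.509, 0.207] pointing down, gripper open.
Joint ranges: [-2.91, 2.91], [-0.99, 1.94], [-1.21, 1.42], [-2.12, 2.29], [-1.49, 1.47], [-3.14, 3.14]. Speed limits (rad/s): [2.79, 2.79, 3.14, 3.14, 3.14, 3.14].

### API

Orientations are given as a rotation vector (axis times angle).
In Python, from station import sensors, camera, camera_info, workorder gives the robot as it stands.
- The arm moves only by the shell command python3 -m pendant 'ROWS' [FORCE]. ROWS is JSON, a list of rows, each a list of 7 numbers: the opening, from 0 (shut) to 1 (fully open), then the shift along the world's x, y, z in cm, then the turn, a rotation vector about the world's x, y, z in rad. A call has 1 to 10 rows; each row is the pose to reach, as a shift and turn from the pose commanded when the call began; what a row does not reach only later rows make up. A row lasts 1/12 s, in which the tool goes at most 41.7 mm and 7.16 degrees, less where a joint would pass 70% of its speed; a pose out of reach is approached as far as the arm can. A call with a gripper value outside its range is refused whole. The fingers move at their own pace and stop on an object; FORCE is the grip in N (left out, the last holds). Time passes only in rows, so rows that repeat a pose let the fingers close. It gives the time, the measured TCP pose, the force, the opening and the grip force at its end, in the units of the state.
- sensors.get_obs(): the state, without advancing time (a new reading comes with each control period).
- camera(name): name is "side" or "top"; returns the picture (480x640x3 uint8, red, green, blue); there is no depth.
- camera_info(name): a dict with "vfov" (degrees; the focal length in pixels is half the picture's height over the tangent of half this angle, whatever the lens; pixels are square), "cx", "cy" (the principal point, pixels), "R" (3x3) and "t" (3): a world point X has camera coordinates R X + t. Camera axes: x right, y down, z forward; pixel columns grow to the right and rows downward; lengths in m; the calibration is good to about 2 mm. A picture is of the moment at which its call begins. camera_info takes no time and is no camera call.
- workorder.hand_in(): hands the job in; it is judged then, once.
The state is a dict: "t": time; "qpos": joint angles; "qd": joint speeds; "tau": joint torques, N m; "tcp_pos": TCP position; "orientation": TCP orientation; "ft_force": force on the tool from outside, world axes, zero at the start; "torque": the same for the moment, N m; "gripper_width": finger opening in m; "grip_force": force on a finger pad.
Only numpy, scipy, OpenCV 4.12 (cv2) and the standard library are available. Lean on these libraries where they do the work, as an engineer would, in place of code of your own. Each camera call takes 0.05 s, during which the arm holds its last target. There are 200 camera calls.

### The job

Pack the phone cover that has the square camera window into the open carton. Press down the end of the cover farthest from its window until the other end tips well up out of its rest and stays up, then take the cover by the raised end and lay it flat on the floor of the carton, same side up, without dropping it. Leave the other cover, the one with the narrow slot, lying flat in its rest.

Things in the scene. Friction and masses are not known exactly. Their poses are not given: they have to be found in the camera images.
- cover: Cover to pack: flat dark grey plate 136 x 58 x 5 mm, 50 g, with a 28 mm square window (centre x 42, y 5 mm). Origin: centre of underside; x along its length to the window end, y across, z up. Starts level in a rest, underside 39 mm above the bench, window end away from the robot within 20 deg. Pressing 2-5 N at x = -54 mm tips it to the stop in 13-18 mm; the window end rises 40 mm.
- rocker (a joint): Tilt of the white board (46 mm wide) under the cover to pack: 0 level, grows as the window end rises, stop at 0.5 rad; stiff, stays where left, and a lip keeps the cover from sliding. Axle crosswise at x = -18 mm of the level cover, 5 mm under it. Frame round it: plywood, 160 x 84 x 44 mm, side walls 3 mm from the cover's long edges and flush with its top, so it cannot be gripped level.
- cover_b: The other cover, to be left alone: same size and material, but with a narrow 32 x 10 mm slot along its length instead of the square window. It lies level in a second, identical rest. Origin and axes as for the first cover. In both rests the end nearer the robot is open and closed fingers fit between the side walls, which are 64 mm apart.
- carton: Open low cardboard carton fixed to the bench, outside 190 x 170 x 30 mm, walls and floor 4 mm (inside 182 x 162 mm), with short flaps folded outward and down at its two 170 mm ends, reaching 30 mm farther out. Origin: centre of its underside; x along the 190 mm length, y across, z up; the inner floor is at z = 4 mm.
Mind the look-alikes: they are no part of the job. Leave any pink or red look-alike of the cover alone.

How it is judged:
On the way:
1. the cover with the square window is tipped up on its rocking board by at least 0.3 rad (17 degrees) (value of joint rocker above 0.3 rad and angle between cover's own z axis and vertical above 0.25 rad), for 0.2 s.
At the end, for the whole second after the job is handed in: The cover with the square window lies inside the carton, flat on its floor (underside within 8 mm of it, tilt under 10 degrees), same side up and at rest; the cover with the slot is within 15 mm of its start and level within 10 degrees (x of cover in the frame of carton between -0.08 and 0.08 m and y of cover in the frame of carton between -0.07 and 0.07 m and z of cover in the frame of carton below 0.012 m and angle between each of cover, cover_b's own z axis and vertical below 0.17 rad and linear speed of cover below 0.02 m/s and distance of cover_b from where it was at the start of the episode below 0.015 m); the robot touches nothing.
It fails at once if the cover is dropped or flung: it moves faster than 0.7 m/s while nothing of the gripper touches it (linear speed of cover above 0.7 m/s and contact force between the fingers and cover below 0.05 N).
It fails at once if the other cover is disturbed: moved more than 15 mm or tipped more than 0.2 rad (distance of cover_b from where it was at the start of the episode above 0.015 m or angle between cover_b's own z axis and vertical above 0.2 rad).
It also fails if it takes over 45 s, if anything falls off the work surface, if the arm or the gripper's body presses on something with over 40 N, if the wrist force passes 120 N, or if a joint passes its speed limit or range.

## Working session

There is one attempt and no reset: what is moved stays moved. The work goes in short steps, Python scripts to look and compute and a shell command to move; the robot and the scene stay as the last step left them, time stands still between calls to the robot, and variables do not carry over. Pictures are saved under pics/ and viewed, at most 10 in all, crops included, and the job is handed in when it is done.

```bash
mkdir -p pics
cat > h.py <<'E'
import numpy as np,cv2
from station import sensors,camera,camera_info,workorder
def ray(name,u,v):
    c=camera_info(name);f=240/np.tan(np.radians(c['vfov'])/2)
    R=np.array(c['R']);t=np.array(c['t'])
    return -R.T@t, R.T@np.array([(u-c['cx'])/f,(v-c['cy'])/f,1])
def onz(name,u,v,z):
    o,d=ray(name,u,v);return o+d*(z-o[2])/d[2]
def proj(name,X):
    c=camera_info(name);f=240/np.tan(np.radians(c['vfov'])/2)
    p=np.array(c['R'])@np.array(X)+np.array(c['t']);return f*p[0]/p[2]+c['cx'],f*p[1]/p[2]+c['cy']
def snap(name,fn):
    im=camera(name);cv2.imwrite('pics/'+fn,im[:,:,::-1]);return im
E
python3 - <<'E'
from h import *
for n in('top','side'):
    snap(n,n+'0.png');print(camera_info(n),ray(n,320,240)[0])
print(sensors.get_obs())
E
```

```text
{'vfov': 49.69315459131893, 'cx': 320.37183412548023, 'cy': 246.88819151566486, 'R': array([[ 0.09059559, -0.99588156, -0.00351674],
       [-0.97180721, -0.08763259, -0.21888645],
       [ 0.21767679,  0.02324774, -0.975744  ]]), 't': array([-0.03190454,  0.45438735,  0.95047526])} [ 0.23757091 -0.0140504   1.02676757]
{'vfov': 49.27544103451781, 'cx': 318.16077215165666, 'cy': 240.3744003641031, 'R': array([[-0.9989338 , -0.04615443, -0.00101667],
       [-0.03393966,  0.74913814, -0.66154377],
       [ 0.0312948 , -0.66080392, -0.74990587]]), 't': array([0.41735668, 0.04986107, 0.86946065])} [0.39139436 0.55645304 0.68542324]
{'t': 0.1, 'qpos': array([ 1.19319519e+00,  4.86461931e-02,  9.77297466e-02,  1.62199732e+00,
       -2.36476596e-06,  1.44300239e+00]), 'qd': array([-0.00043085, -0.00078008,  0.00358701,  0.00028797, -0.00328841,
        0.0021547 ]), 'tau': array([ 3.16301463e-03, -3.39852011e+01,  3.20935714e+01,  1.58726913e-02,
       -8.12272310e-05,  1.45835634e-05]), 'tcp_pos': array([0.12957197, 0.50812934, 0.20573772]), 'orientation': array([-0.39131087, -3.11659401,  0.00322082]), 'ft_force': array([-0.01886333, -0.62953574, -0.92885702]), 'torque': array([-0.02452844,  0.02720901,  0.02862923]), 'grip_force': 0.0, 'gripper_width': 0.08524239503822323}
```

View pics/top0.png

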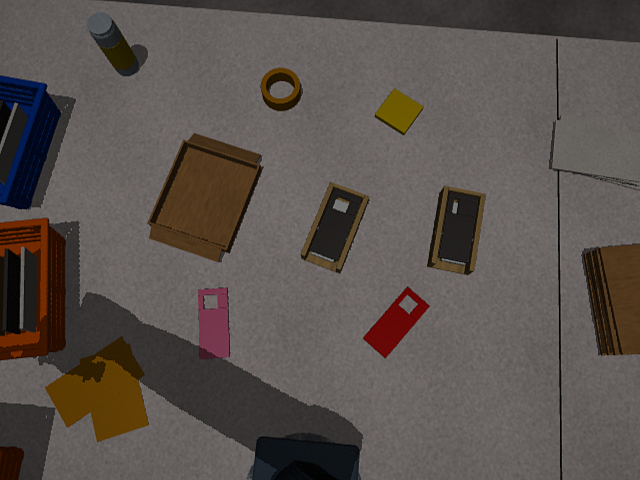

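View pics/side0.png

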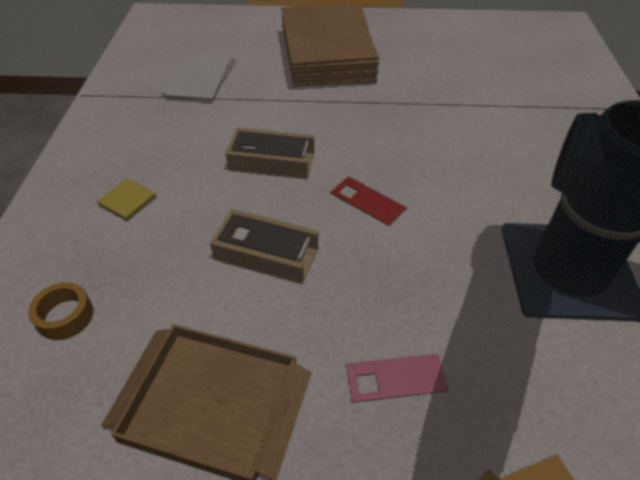

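The top view shows the square-window cover at about (336,228), window at (341,206). The slotted cover is at (457,230) and the carton at (206,197). Pink and red look-alikes lie at (213,322) and (396,322). The side view agrees: cover at (265,240), carton at (205,400).

Run:
```python
from h import *
im=cv2.imread('pics/top0.png')
hsv=cv2.cvtColor(im,cv2.COLOR_BGR2HSV)
def rep(name,u0,u1,v0,v1,z,mask):
    m=np.zeros_like(mask);m[v0:v1,u0:u1]=mask[v0:v1,u0:u1]
    cs,_=cv2.findContours(m,cv2.RETR_EXTERNAL,cv2.CHAIN_APPROX_NONE);c=max(cs,key=cv2.contourArea)[:,0]
    P=np.array([onz(name,u,v,z)[:2] for u,v in c]).astype(np.float32)
    r=cv2.minAreaRect(P*1000);print(name,r,cv2.boxPoints(r).round(0).tolist())
g=((hsv[...,1]<70)&(hsv[...,2]<75)).astype(np.uint8)*255
rep('top',295,375,178,280,.044,g);rep('top',425,490,180,280,.044,g)
# windows
for u0,u1,v0,v1 in((325,355,192,218),(448,465,194,220)):
    s=im[v0:v1,u0:u1].min(2)>90; n,l,st,ce=cv2.connectedComponentsWithStats(s.astype(np.uint8))
    for k in range(1,n): print('win',st[k,4],onz('top',ce[k][0]+u0,ce[k][1]+v0,.042))
b=((hsv[...,1]>80)&(hsv[...,0]<25)).astype(np.uint8)*255
rep('top',140,275,125,270,.02,b)
# corners of inner floor approx & carton
for u,v in((187,145),(260,165),(151,222),(229,250)): print('cart rim',onz('top',u,v,.03))
b=cv2.imread('pics/side0.png')
for u,v in((174,328),(297,357),(116,432),(253,474)): print('side rim',onz('side',u,v,.03))
h=cv2.cvtColor(b,cv2.COLOR_BGR2HSV)
g=((h[...,1]<70)&(h[...,2]<85)).astype(np.uint8)*255
rep('side',205,325,205,285,.044,g)
crop=cv2.resize(im[170:285,290:500],None,fx=3.8,fy=3.8,interpolation=cv2.INTER_CUBIC);cv2.imwrite('pics/c1.png',crop)
```

```text
top ((505.6009216308594, -15.904190063476562), (62.6185302734375, 136.3209228515625), 73.56732940673828) [[431.0, -27.0], [562.0, -65.0], [580.0, -5.0], [449.0, 33.0]]
top ((519.4793701171875, -254.9568634033203), (61.734458923339844, 140.59170532226562), 84.14247131347656) [[446.0, -278.0], [586.0, -293.0], [593.0, -231.0], [453.0, -217.0]]
win 125 [ 0.54487574 -0.02248918  0.042     ]
win 44 [ 0.56114183 -0.24780781  0.042     ]
top ((548.5164184570312, 254.13180541992188), (178.7770538330078, 240.33645629882812), 76.17841339111328) [[410.0, 196.0], [644.0, 139.0], [687.0, 312.0], [453.0, 370.0]]
cart rim [0.64984114 0.3033758  0.03      ]
cart rim [0.61970969 0.14815913 0.03      ]
cart rim [0.48026547 0.35080595 0.03      ]
cart rim [0.43751992 0.18836467 0.03      ]
side rim [0.62053664 0.15831972 0.03      ]
side rim [0.43823384 0.19709299 0.03      ]
side rim [0.65889795 0.31282725 0.03      ]
side rim [0.4795239  0.35539519 0.03      ]
side ((503.9502258300781, -12.388526916503906), (60.854129791259766, 148.33555603027344), 73.62065887451172) [[424.0, -21.0], [567.0, -62.0], [584.0, -4.0], [441.0, 38.0]]
```

View pics/c1.png

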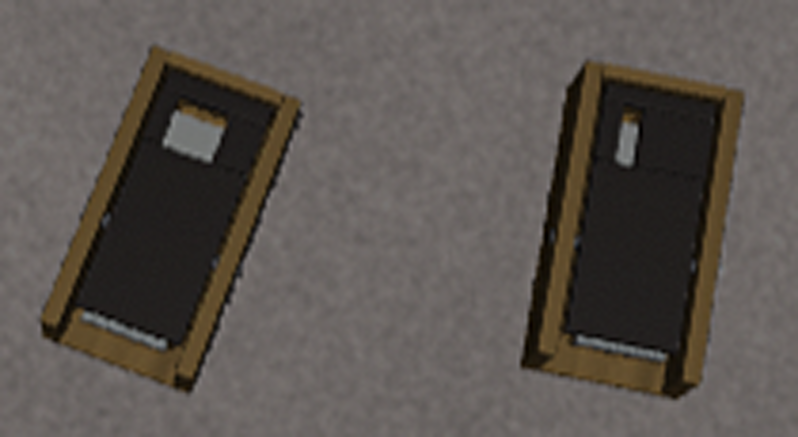

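The crop shows the window cover dark in its frame, with the white board end at its near side. The centre is (0.505,-0.015) and the yaw about -16.3°. The window, predicted at (.547,-.022), was measured at (.545,-.0225), so they agree. The carton is at (.548,.252) with yaw about -13.3°. Next I move above the press point (.453, 0).

```bash
python3 -m pendant '[[0,16,-25.4,-2,0,0,-0.035],[0,16,-25.4,-2,0,0,-0.035],[0,16,-25.4,-2,0,0,-0.035],[0,16,-25.4,-2,0,0,-0.035],[0,16,-25.4,-2,0,0,-0.035],[0,16,-25.4,-2,0,0,-0.035],[0,16,-25.4,-2,0,0,-0.035],[0,16,-25.4,-2,0,0,-0.035],[0,16,-25.4,-2,0,0,-0.035],[0,16,-25.4,-2,0,0,-0.035]]'
python3 -m pendant '[[0,16.3,-25.4,-8,0,0,0],[0,16.3,-25.4,-8,0,0,0],[0,16.3,-25.4,-8,0,0,0],[0,16.3,-25.4,-8,0,0,0],[0,16.3,-25.4,-8,0,0,0],[0,16.3,-25.4,-8,0,0,0],[0,16.3,-25.4,-8,0,0,0],[0,16.3,-25.4,-8,0,0,0],[0,16.3,-25.4,-8,0,0,0],[0,16.3,-25.4,-8,0,0,0]]'
```

```text
t: 0.93
tcp_pos: [0.2897, 0.2546, 0.1865]
orientation: [-0.449, -3.108, -0.001]
ft_force: [0.0, 0.6, 0.2]
gripper_width: 0.0001
grip_force: 0.0
t: 1.77
tcp_pos: [0.4526, 0.0019, 0.106]
orientation: [-0.444, -3.107, -0.002]
ft_force: [1.1, 0.0, 0.3]
gripper_width: 0.0001
grip_force: 0.0
```

```bash
python3 -m pendant '[[0,0,-0.2,-3,0,0,0],[0,0,-0.2,-5.2,0,0,0],[0,0,-0.2,-5.8,0,0,0],[0,0,-0.2,-6.1,0,0,0],[0,0,-0.2,-6.4,0,0,0],[0,0,-0.2,-6.7,0,0,0],[0,0,-0.2,-7,0,0,0],[0,0,-0.2,-7.3,0,0,0],[0,0,-0.2,-7.6,0,0,0],[0,0,-0.2,-7.6,0,0,0]]'
python3 - <<'E'
from h import *
im=snap('side','s1.png');cv2.imwrite('pics/s1c.png',cv2.resize(im[170:310,180:390,::-1],None,fx=3.5,fy=3.5))
E
```

```text
t: 2.6
tcp_pos: [0.4526, -0.0013, 0.0305]
orientation: [-0.446, -3.109, -0.0]
ft_force: [-1.1, -0.2, -0.5]
gripper_width: 0.0
grip_force: 0.0
```

View pics/s1c.png

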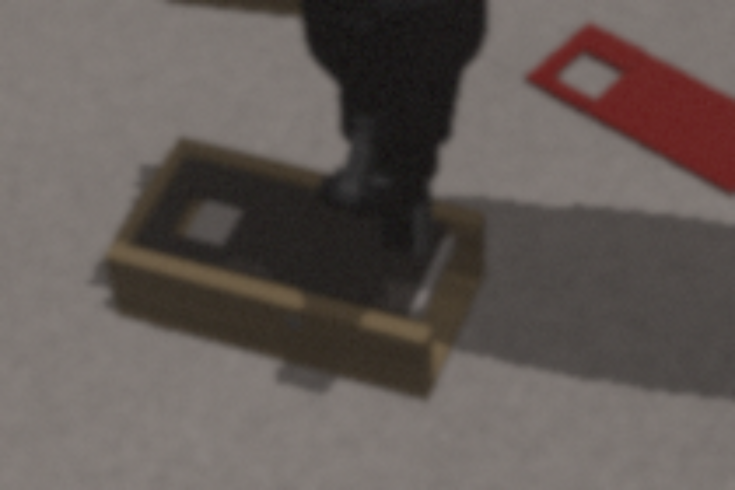

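The crop shows the cover still level: the window at full-picture (241,233) is unmoved, and the force is about 0. So the fingertips haven't reached it yet, even though TCP z reads .0305. I continue down slowly.

```bash
python3 -c "
from h import *
o=sensors.get_obs();print(proj('side',o['tcp_pos']),proj('side',o['tcp_pos']+np.array([0,0,.015])))"
python3 -m pendant '[[0,0,0,-0.2,0,0,0],[0,0,0,-0.4,0,0,0],[0,0,0,-0.6,0,0,0],[0,0,0,-0.6,0,0,0]]'
python3 - <<'E'
from h import *
im=snap('side','s2.png');im0=cv2.imread('pics/side0.png')[:,:,::-1]
g=im[200:290,200:325].min(2)>85
n,l,st,ce=cv2.connectedComponentsWithStats((im[215:250,225:262].min(2)>80).astype(np.uint8))
print([(st[k,4],ce[k]+[225,215]) for k in range(1,n)])
n,l,st,ce=cv2.connectedComponentsWithStats((im0[215:250,225:262].min(2)>80).astype(np.uint8))
print([(st[k,4],ce[k]+[225,215]) for k in range(1,n)])
cv2.imwrite('pics/s2c.png',cv2.resize(im[170:310,180:390,::-1],None,fx=3.5,fy=3.5))
E
```

```text
(np.float64(297.05190931819004), np.float64(248.37998341519454)) (np.float64(296.7632704083713), np.float64(242.37883091334487))
t: 2.98
tcp_pos: [0.4524, -0.0013, 0.0243]
orientation: [-0.446, -3.109, 0.0]
ft_force: [-0.2, 0.1, -0.9]
gripper_width: 0.0001
grip_force: 0.0
[(np.int32(4), array([225.5, 215.5])), (np.int32(5), array([259., 215.]))]
[(np.int32(6), array([225.66666667, 215.66666667])), (np.int32(7), array([258.85714286, 215.14285714])), (np.int32(130), array([240.63076923, 233.35384615]))]
```

View pics/s2c.png

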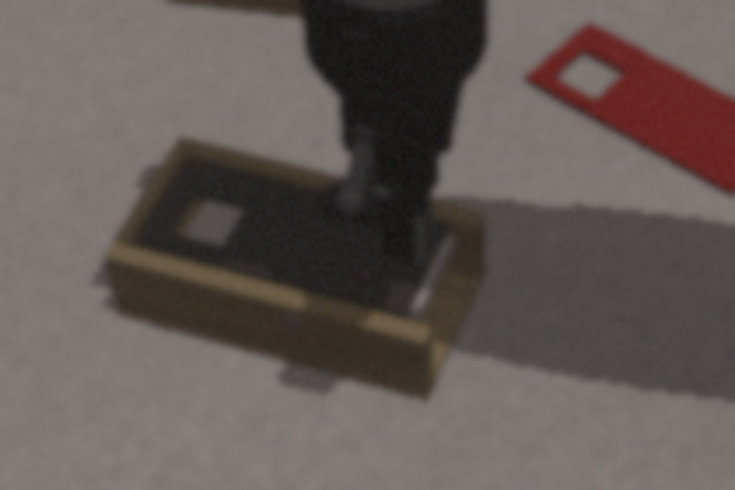

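The cover is still level, and the fingertip at about (296,246) looks higher than the reported TCP. I keep lowering and watch the force.

```bash
for i in 1 ; do python3 -m pendant '[[0,0,0,-0.2,0,0,0],[0,0,0,-0.4,0,0,0],[0,0,0,-0.5,0,0,0]]'; done
python3 -m pendant '[[0,0,0,-0.2,0,0,0],[0,0,0,-0.4,0,0,0],[0,0,0,-0.5,0,0,0]]' | sed -n 1,5p
python3 - <<'E'
from h import *
im=snap('side','s3.png');a=cv2.imread('pics/s2.png')[:,:,::-1]
cv2.imwrite('pics/s3c.png',cv2.resize(im[170:310,180:390,::-1],None,fx=3.5,fy=3.5))
E
```

```text
t: 3.28
tcp_pos: [0.4527, -0.0013, 0.0195]
orientation: [-0.446, -3.11, 0.0]
ft_force: [-0.8, 0.3, 2.6]
gripper_width: 0.0004
grip_force: 1.3
t: 3.53
tcp_pos: [0.4516, -0.001, 0.0144]
orientation: [-0.445, -3.108, -0.0]
ft_force: [-3.6, 1.5, 3.9]
gripper_width: 0.0001
```

View pics/s3c.png

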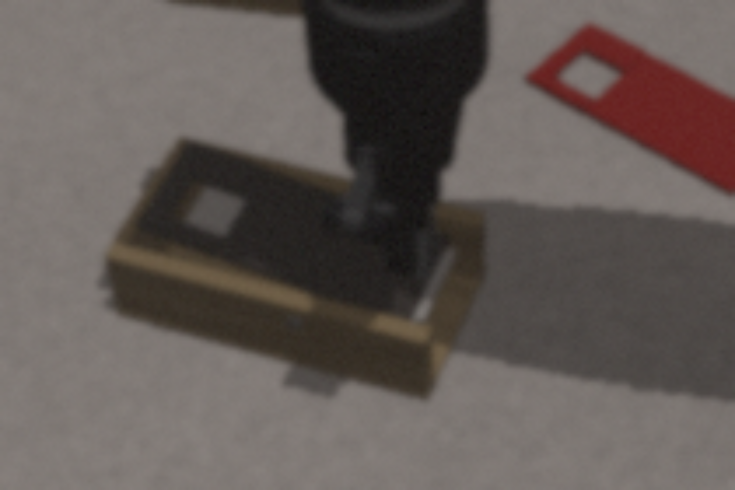

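Tipping has begun, with the window edge rising. Contact came at a reading of about .020, so the real tip sits about 22 mm above the reported TCP. I keep pressing toward the stop.

```bash
python3 -m pendant '[[0,0,0,-0.2,0,0,0],[0,0,0,-0.4,0,0,0],[0,0,0,-0.6,0,0,0],[0,0,0,-0.8,0,0,0],[0,0,0,-0.8,0,0,0]]'
python3 -m pendant '[[0,0,0,-0.15,0,0,0],[0,0,0,-0.3,0,0,0],[0,0,0,-0.4,0,0,0],[0,0,0,-0.4,0,0,0]]'
python3 - <<'E'
from h import *
im=snap('side','s4.png')
cv2.imwrite('pics/s4c.png',cv2.resize(im[170:310,180:390,::-1],None,fx=3.5,fy=3.5))
E
```

```text
t: 4.0
tcp_pos: [0.4523, -0.0012, 0.0059]
orientation: [-0.446, -3.109, -0.0]
ft_force: [-2.7, 0.4, 0.9]
gripper_width: 0.0003
grip_force: 1.1
t: 4.33
tcp_pos: [0.4529, -0.0013, 0.0038]
orientation: [0.446, 3.11, -0.0]
ft_force: [-6.4, 0.9, 6.7]
gripper_width: 0.0003
grip_force: 4.7
```

View pics/s4c.png

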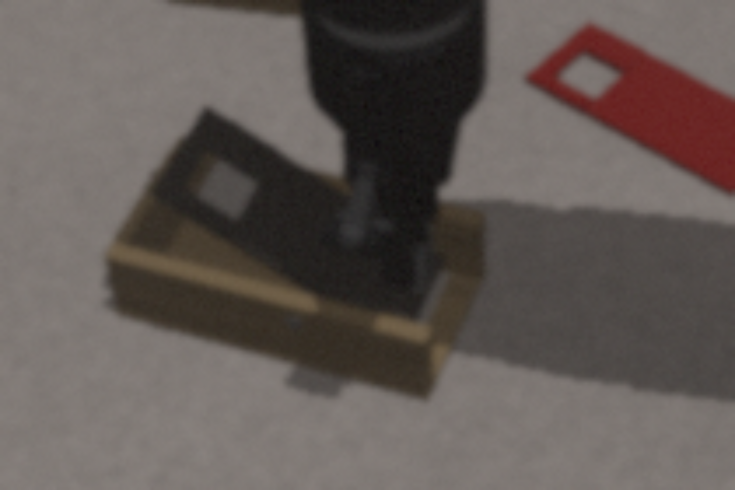

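The cover is tipped: its window end is high, with the window at crop (225,190), and the force is rising at the stop. I now lift, open, tilt the tool by 0.5 rad square to the plate and go to a pre-grasp, where I'll check the fingertips against the plate.

```bash
python3 -m pendant '[[0,0,0,1,0,0,0],[0,0,0,5,0,0,0],[0,0,0,9,0,0,0],[1,0,0,12.5,0,0,0],[1,2,-0.6,12.5,-0.035,-0.12,0],[1,4,-1.2,12,-0.07,-0.24,0],[1,6,-1.8,11,-0.105,-0.36,0],[1,7.5,-2.1,10,-0.14,-0.48,0],[1,7.5,-2.1,9.2,-0.14,-0.48,0],[1,7.5,-2.1,9.2,-0.14,-0.48,0]]'
python3 -m pendant '[[1,0,0,0,0,0,0],[1,0,0,0,0,0,0]]'
python3 - <<'E'
from h import *
a=snap('side','s5.png');b=snap('top','t5.png')
a=cv2.resize(a[120:290,190:390],None,fx=2,fy=2.4)[:, :];b=cv2.resize(b[160:330,270:470],None,fx=2,fy=2.4)
cv2.imwrite('pics/c5.png',np.hstack([a,b])[:,:,::-1])
o=sensors.get_obs();p=o['tcp_pos'];R=cv2.Rodrigues(o['orientation'])[0]
print(R.round(3))
for s in(-1,1):
  for k in (.0,-.013,-.036):
    q=p+R@[0,s*.05,k];print(s,k,np.round(proj('side',q)),np.round(proj('top',q)))
E
```

```text
t: 5.22
tcp_pos: [0.5227, -0.0215, 0.088]
orientation: [0.376, 2.628, -0.096]
ft_force: [-0.9, -0.4, 0.2]
gripper_width: 0.083
grip_force: 0.0
t: 5.38
tcp_pos: [0.5322, -0.0231, 0.1008]
orientation: [0.375, 2.61, -0.095]
ft_force: [0.8, 1.0, 1.2]
gripper_width: 0.0854
grip_force: 0.0
[[-0.838  0.281  0.467]
 [ 0.247  0.96  -0.135]
 [-0.486  0.002 -0.874]]
-1 0.0 [259. 187.] [366. 212.]
-1 -0.013 [262. 183.] [366. 213.]
-1 -0.036 [267. 175.] [364. 216.]
1 0.0 [233. 229.] [316. 193.]
1 -0.013 [236. 225.] [315. 194.]
1 -0.036 [241. 218.] [313. 196.]
```

View pics/c5.png

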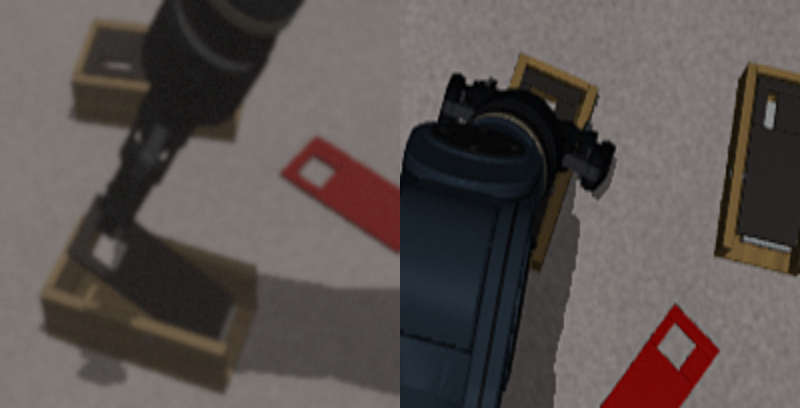

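Side view: the cover stays up, and the finger comes in over the window end with its tip near full (247,214). Top view: the hand straddles the cover, knuckles at about (300,202) and (365,229). I'll check where the pressing fingertip really was.

Run:
```python
from h import *
for z in (.004,.015,.027): print(z,onz('side',294.3,252,z))
o=sensors.get_obs();p=o['tcp_pos'];R=cv2.Rodrigues(o['orientation'])[0];print(p)
# plate corners expected
ex=np.array([.96,-.28,0]);ey=np.array([.28,.96,0]);ax=np.array([.505,-.015,.034])-.018*ex
c,s=np.cos(.5),np.sin(.5)
for x,y in((68,29),(68,-29),(-68,29),(-68,-29)):
    X=(x+18)/1e3;Z=.010
    P=ax+ex*(X*c-Z*s)+ey*y/1e3+np.array([0,0,X*s+Z*c]);u=np.array(proj('side',P));print(x,y,P.round(3),u.round(),((u-[190,120])*[2,2.4]).round())
```

```text
0.004 [ 0.45921022 -0.01579009  0.004     ]
0.015 [ 0.45811549 -0.00655255  0.015     ]
0.027 [0.45692123 0.00352477 0.027     ]
[ 0.53213449 -0.02313227  0.10078062]
68 29 [ 0.564 -0.002  0.084] [226. 224.] [ 72. 249.]
68 -29 [ 0.547 -0.058  0.084] [241. 199.] [102. 191.]
-68 29 [0.449 0.032 0.019] [298. 269.] [216. 357.]
-68 -29 [ 0.433 -0.024  0.019] [310. 243.] [240. 295.]
```

```bash
python3 -m pendant '[[1,0.8,-0.2,-1.8,0,0,0],[1,1.5,-0.4,-3.4,0,0,0],[1,2,-0.55,-4.4,0,0,0],[1,2.3,-0.63,-5,0,0,0],[1,2.6,-0.7,-5.6,0,0,0],[1,2.6,-0.7,-5.6,0,0,0],[1,2.6,-0.7,-5.6,0,0,0]]'
python3 - <<'E'
from h import *
a=snap('side','s6.png');b=snap('top','t6.png')
a=cv2.resize(a[170:270,200:330],None,fx=3.8,fy=3.8,interpolation=cv2.INTER_CUBIC);b=cv2.resize(b[170:270,290:374],None,fx=3.8,fy=3.8,interpolation=cv2.INTER_CUBIC)
c=np.hstack([a,b])[:,:,::-1];c=np.clip((c/255.)**.55*255,0,255)[:, :800];cv2.imwrite('pics/c6.png',c)
E
```

```text
t: 6.07
tcp_pos: [0.5547, -0.0295, 0.0398]
orientation: [0.375, 2.617, -0.095]
ft_force: [-1.0, 0.2, 0.0]
gripper_width: 0.0854
grip_force: 0.0[ WARN:0@0.852] global loadsave.cpp:1063 imwrite_ Unsupported depth image for selected encoder is fallbacked to CV_8U.
```

View pics/c6.png

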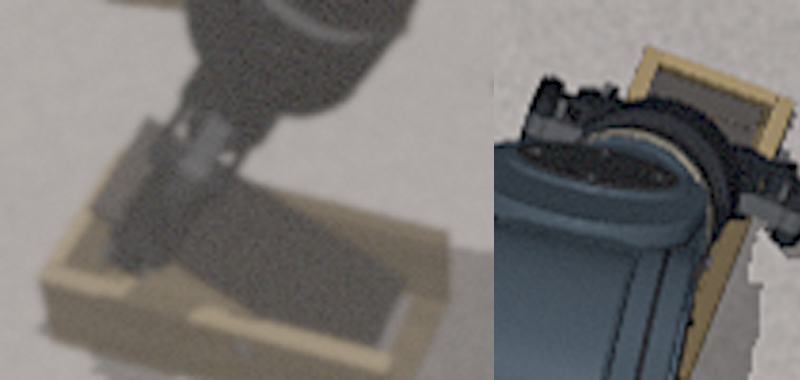

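Side view: the near finger's tip is at about full (235,240), beyond the plate's near edge. I work out how far it reaches below the plate.

Run:
```python
from h import *
ex=np.array([.96,-.28,0]);ey=np.array([.28,.96,0]);ax=np.array([.505,-.015,.034])-.018*ex
c,s=np.cos(.5),np.sin(.5);pl=c*ex+s*np.array([0,0,1]);n=-s*ex+c*np.array([0,0,1])
o=sensors.get_obs();p=o['tcp_pos'];d=p-ax;print('tcp in plate',(d@pl-.018)*1e3,d@ey*1e3,(d@n-.0075)*1e3)
for off in(.0425,.05,.057):
    o_,r=ray('side',235.2,240.3);k=((ax+off*ey-o_)@ey)/(r@ey);q=o_+k*r-ax
    print(off,'plate x',(q@pl-.018)*1e3,'above mid',(q@n-.0075)*1e3)
```

```text
tcp in plate 46.13004389667395 0.07770228300004497 -35.50866923771465
0.0425 plate x 41.76264987208912 above mid -3.261753591416345
0.05 plate x 42.272045046490526 above mid 7.614736532869816
0.057 plate x 42.747480542598446 above mid 17.766127315537098
```

```bash
python3 -m pendant '[[0,0,0,0,0,0,0],[0,0,0,0,0,0,0],[0,0,0,0,0,0,0],[0,0,0,0,0,0,0],[0,0,0,0,0,0,0],[0,0,0,0,0,0,0]]' 40
```

```text
t: 6.67
tcp_pos: [0.5542, -0.0293, 0.0395]
orientation: [0.375, 2.617, -0.095]
ft_force: [-1.1, 0.6, 2.6]
gripper_width: 0.0565
grip_force: 43.9
```

Gripped at 57 mm. I lift along the plate normal, then straight up.

```bash
python3 -m pendant '[[0,-0.3,0.1,0.5,0,0,0],[0,-0.7,0.2,1.4,0,0,0],[0,-1.2,0.3,2.4,0,0,0],[0,-1.6,0.4,3.5,0,0,0],[0,-1.6,0.4,5,0,0,0],[0,-1.6,0.4,7,0,0,0],[0,-1.6,0.4,9,0,0,0],[0,-1.6,0.4,11,0,0,0],[0,-1.6,0.4,11,0,0,0],[0,-1.6,0.4,11,0,0,0]]'
python3 - <<'E'
from h import *
a=snap('side','s7.png');b=snap('top','t7.png')
a=cv2.resize(a[90:330,180:380],None,fx=2,fy=2)[:, :];b=cv2.resize(b[130:370,270:470],None,fx=2,fy=2)
cv2.imwrite('pics/c7.png',(np.hstack([a,b])[:,:,::-1]/255.)**.6*255)
E
```

```text
t: 7.5
tcp_pos: [0.5385, -0.0253, 0.1504]
orientation: [0.375, 2.616, -0.095]
ft_force: [0.5, -0.2, -0.9]
gripper_width: 0.0565
grip_force: 43.7[ WARN:0@0.806] global loadsave.cpp:1063 imwrite_ Unsupported depth image for selected encoder is fallbacked to CV_8U.
```

View pics/c7.png

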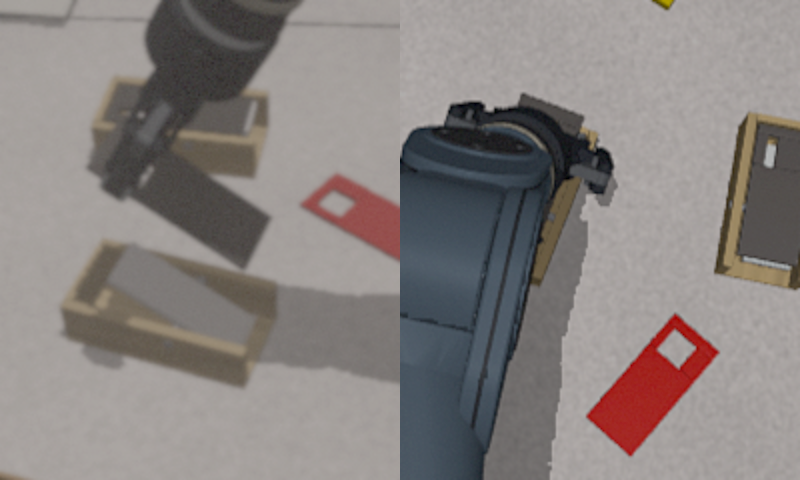

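Both views show the cover held firmly and still tilted, its near end at full (302,222) and clear of the rest. The rest now holds only the white board, and the slotted cover is unmoved. I carry it over the carton, levelling on the way.

```bash
python3 -m pendant '[[0,0.6,2,0,0.01,0.05,0],[0,1.2,5,0,0.03,0.1,0.01],[0,1.8,8,0,0.05,0.16,0.01],[0,2.4,11,0,0.065,0.22,0.02],[0,3,14,0,0.08,0.28,0.02],[0,3.6,17,0,0.09,0.34,0.03],[0,4.2,20,0,0.11,0.4,0.03],[0,4.8,23,0,0.13,0.46,0.04],[0,5.1,25.3,0,0.14,0.48,0.05],[0,5.3,26.6,0,0.14,0.48,0.05]]'
python3 -m pendant '[[0,0,0,0,0,0,0],[0,0,0,-2,0,0,0],[0,0,0,-5,0,0,0],[0,0,0,-8,0,0,0],[0,0,0,-10,0,0,0],[0,0,0,-10,0,0,0],[0,0,0,-10,0,0,0]]'
python3 - <<'E'
from h import *
a=snap('side','s8.png');b=snap('top','t8.png')
a=cv2.resize(a[230:480,80:330],None,fx=1.6,fy=1.6)[:, :];b=cv2.resize(b[100:350,120:370],None,fx=1.6,fy=1.6)
cv2.imwrite('pics/c8.png',((np.hstack([a,b])[:,:,::-1]/255.)**.6*255).astype(np.uint8))
o=sensors.get_obs();print(cv2.Rodrigues(o['orientation'])[0].round(3))
E
```

```text
t: 8.43
tcp_pos: [0.5906, 0.2423, 0.1446]
orientation: [-0.369, -3.116, -0.017]
ft_force: [0.2, -0.5, -1.3]
gripper_width: 0.0564
grip_force: 43.7
t: 9.02
tcp_pos: [0.5882, 0.2392, 0.0469]
orientation: [-0.372, -3.117, -0.015]
ft_force: [-0.9, 0.0, -0.2]
gripper_width: 0.0562
grip_force: 43.7
[[-0.972  0.235  0.006]
 [ 0.235  0.972  0.012]
 [-0.003  0.013 -1.   ]]
```

View pics/c8.png

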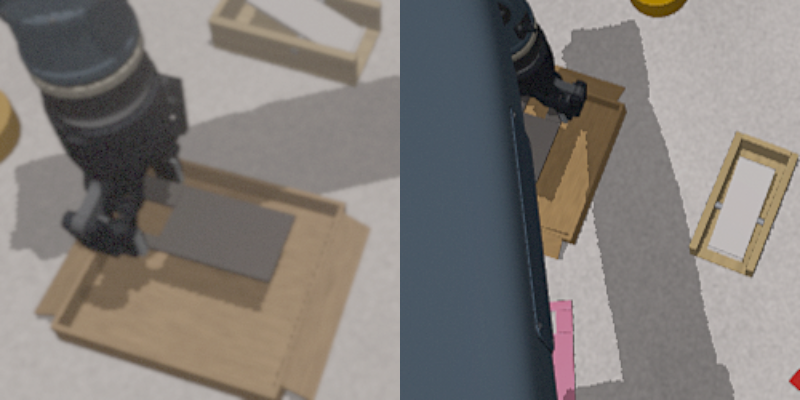

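Side view: the cover is held level over the carton, its near-end corners at full (264,362) and (247,405). With c8 I have now viewed 11 pictures, one over the limit, so from here I use numbers only.

```bash
python3 - <<'E'
from h import *
for z in(.06,.07,.08,.09):
    a=onz('side',264.4,362.5,z);b=onz('side',247.5,405,z);m=(a+b)/2;print(z,np.linalg.norm(a-b),m,m+.068*np.array([.97,-.235,0]))
E
python3 -m pendant '[[0,0,0,-1.5,0,0,0],[0,0,0,-3,0,0,0],[0,0,0,-4,0,0,0],[0,0,0,-4.8,0,0,0],[0,0,0,-5.4,0,0,0],[0,0,0,-5.4,0,0,0],[0,0,0,-5.4,0,0,0]]'
```

```text
0.06 0.061073928861798875 [0.48573678 0.25326812 0.06      ] [0.55169678 0.23728812 0.06      ]
0.07 0.06009740728428659 [0.48422832 0.25811579 0.07      ] [0.55018832 0.24213579 0.07      ]
0.08 0.05912088570677441 [0.48271987 0.26296347 0.08      ] [0.54867987 0.24698347 0.08      ]
0.09 0.05814436412926218 [0.48121141 0.26781115 0.09      ] [0.54717141 0.25183115 0.09      ]
t: 9.7
tcp_pos: [0.5909, 0.2407, -0.0049]
orientation: [0.371, 3.118, 0.019]
ft_force: [0.3, 0.5, 0.2]
gripper_width: 0.0566
grip_force: 43.7
```

```bash
python3 -m pendant '[[0,0,0,-0.2,0,0,0],[0,0,0,-0.4,0,0,0],[0,0,0,-0.6,0,0,0],[0,0,0,-0.7,0,0,0],[0,0,0,-0.7,0,0,0]]'
python3 -m pendant '[[0,0,0,-0.1,0,0,0],[0,0,0,-0.2,0,0,0],[0,0,0,-0.3,0,0,0],[0,0,0,-0.3,0,0,0]]'
```

```text
t: 10.12
tcp_pos: [0.5906, 0.2406, -0.0125]
orientation: [0.371, 3.118, 0.019]
ft_force: [0.3, 0.5, 0.0]
gripper_width: 0.0563
grip_force: 43.7
t: 10.45
tcp_pos: [0.5906, 0.2406, -0.0155]
orientation: [0.371, 3.118, 0.019]
ft_force: [-0.5, -0.6, -1.4]
gripper_width: 0.0562
grip_force: 43.7
```

```bash
python3 -m pendant '[[0,0,0,-0.1,0,0,0],[0,0,0,-0.2,0,0,0],[0,0,0,-0.3,0,0,0],[0,0,0,-0.3,0,0,0]]'
python3 -m pendant '[[0,0,0,-0.1,0,0,0],[0,0,0,-0.2,0,0,0],[0,0,0,-0.3,0,0,0],[0,0,0,-0.3,0,0,0]]'
```

```text
t: 10.78
tcp_pos: [0.5906, 0.2406, -0.0185]
orientation: [0.371, 3.118, 0.019]
ft_force: [-0.8, -0.3, -0.4]
gripper_width: 0.0566
grip_force: 43.7
t: 11.12
tcp_pos: [0.5906, 0.2407, -0.0215]
orientation: [0.371, 3.118, 0.019]
ft_force: [0.3, 0.3, -0.8]
gripper_width: 0.0565
grip_force: 43.7
```

```bash
python3 -m pendant '[[0,0,0,-0.1,0,0,0],[0,0,0,-0.2,0,0,0],[0,0,0,-0.2,0,0,0]]' | grep -E 'tcp|ft'
python3 -m pendant '[[0,0,0,-0.1,0,0,0],[0,0,0,-0.2,0,0,0],[0,0,0,-0.2,0,0,0]]'| grep -E 'tcp|ft'
```

```text
tcp_pos: [0.5906, 0.2406, -0.0235]
ft_force: [-0.2, -0.0, -0.3]
tcp_pos: [0.591, 0.2407, -0.0242]
ft_force: [-2.2, -0.5, 3.5]
```

Contact with the floor: 3.5 N. I release gently, then back away straight up.

```bash
python3 -m pendant '[[0.75,0,0,0,0,0,0],[0.78,0,0,0,0,0,0],[0.82,0,0,0,0,0,0],[0.9,0,0,0,0,0,0],[1,0,0,0,0,0,0],[1,0,0,0,0,0,0]]' 20
python3 -m pendant '[[1,0,0,0.5,0,0,0],[1,0,0,2,0,0,0],[1,0,0,5,0,0,0],[1,0,0,9,0,0,0],[1,0,0,13,0,0,0],[1,0,-4,17,0,0,0],[1,0,-8,20,0,0,0],[1,0,-12,22,0,0,0],[1,0,-16,22,0,0,0],[1,0,-20,22,0,0,0]]'
python3 - <<'E'
from h import *
for n,z,(u0,u1,v0,v1) in(('side',.009,(100,310,320,480)),('top',.009,(145,268,135,262))):
    im=snap(n,n[0]+'9.png');h=cv2.cvtColor(im,cv2.COLOR_RGB2HSV)
    m=np.zeros(im.shape[:2],np.uint8);m[v0:v1,u0:u1]=(((h[...,1]<75)&(h[...,2]<75))*255)[v0:v1,u0:u1]
    c=max(cv2.findContours(m,0,1)[0],key=cv2.contourArea)[:,0]
    P=np.array([onz(n,u,v,z)[:2] for u,v in c],np.float32)*1000
    r=cv2.minAreaRect(P);print(n,cv2.contourArea(c),r,(np.array(r[0])-[548,252]))
# slot cover in top
im=cv2.imread('pics/t9.png');h=cv2.cvtColor(im,cv2.COLOR_BGR2HSV);m=np.zeros(im.shape[:2],np.uint8)
m[180:280,425:490]=(((h[...,1]<70)&(h[...,2]<75))*255)[180:280,425:490]
c=max(cv2.findContours(m,0,1)[0],key=cv2.contourArea)[:,0]
print(cv2.minAreaRect(np.array([onz('top',u,v,.044)[:2] for u,v in c],np.float32)*1000))
E
```

```text
t: 12.12
tcp_pos: [0.5907, 0.2407, -0.0254]
orientation: [0.371, 3.118, 0.019]
ft_force: [-0.0, -0.7, 0.5]
gripper_width: 0.0855
grip_force: 0.0
t: 12.95
tcp_pos: [0.5923, 0.0595, 0.1977]
orientation: [0.368, 3.111, 0.02]
ft_force: [1.4, 0.9, 0.0]
gripper_width: 0.0853
grip_force: 0.0
side 3771.5 ((550.4752197265625, 252.03158569335938), (57.20878601074219, 134.72999572753906), 76.41218566894531) [2.47521973 0.03158569]
top 0.0 ((409.4995422363281, 321.75091552734375), (0.0, 0.0), 0.0) [-138.50045776   69.75091553]
((519.3670043945312, -255.450439453125), (60.87921142578125, 140.63282775878906), 83.94115447998047)
```

From the side view, the cover measures 57 x 135 mm at floor height and sits 2.5 mm from the carton centre, so it lies flat. The slotted cover hasn't moved.

```bash
python3 -m pendant '[[1,0,0,0,0,0,0],[1,0,0,0,0,0,0],[1,0,0,0,0,0,0]]' | head -2; python3 -c "
from station import workorder;print(workorder.hand_in())"
```

```text
t: 13.3
tcp_pos: [0.5905, 0.0618, 0.193]
the job is handed in; nothing more can be done
None
```

I handed the job in at about 13 s: by camera measurement the square-window cover lies flat in the carton, 2.5 mm from its centre, and the slotted cover has not moved; no verdict came back, and I viewed 11 pictures, one over the limit of 10.

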